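# Assemble a sieve stack on the shaker

### The job

Assemble the sieve stack on the little shaker's receiver pan, one part at a time from the bottom up: the blue (fine) sieve into the pan, then the yellow (medium) one, then the red (coarse) one, and last the white lid, each fully seated in the part below. Leave the green sieve and the two vials where they stand, and leave the finished stack standing free.

Things in the scene. Friction and masses are not known exactly. Their poses are not given: they have to be found in the camera images.
- shaker_base: Round white shaker base, fixed to the worktop, 104 mm across, 28 mm high, small black control panel on its front (-x side). In its middle a fixed aluminium receiver pan, an open cup 58 mm across outside, bore 50 mm, rim 62 mm above the worktop. Origin: centre of the underside, z up.
- pan_mouth (a point): Centre of the receiver pan's open mouth, at the height of its rim, 62 mm above the origin of the shaker base; axes parallel to those of the base. A seated sieve's shoulder rests at this height, its origin 9 mm below.
- sieve_blue: Loose sieve, blue plastic frame, open top, fine mesh, 80 g. Frame 58 mm across, bore 50, shoulder (underside) at z = 9 mm, mesh at 14, rim at 39. Spigot below 46 mm across, 9 deep, foot tapering to 38: drops into the bore below until the shoulder rests on its rim (30 mm from sieve to sieve). Grip the frame outside, above the shoulder. Origin: centre of the spigot's underside, z up.
- sieve_yellow: Loose sieve, yellow plastic frame, open top, medium mesh, 80 g. Frame 58 mm across, bore 50, shoulder (underside) at z = 9 mm, mesh at 14, rim at 39. Spigot below 46 mm across, 9 deep, foot tapering to 38: drops into the bore below until the shoulder rests on its rim (30 mm from sieve to sieve). Grip the frame outside, above the shoulder. Origin: centre of the spigot's underside, z up.
- sieve_red: Loose sieve, red plastic frame, open top, coarse mesh, 80 g. Frame 58 mm across, bore 50, shoulder (underside) at z = 9 mm, mesh at 14, rim at 39. Spigot below 46 mm across, 9 deep, foot tapering to 38: drops into the bore below until the shoulder rests on its rim (30 mm from sieve to sieve). Grip the frame outside, above the shoulder. Origin: centre of the spigot's underside, z up.
- lid: Loose white lid, 60 g: spigot like the sieves' (46 mm across, 9 deep, foot tapering to 38), flange 58 mm across from z = 9 to 15 mm, upright round black grip knob 24 mm across from z = 15 to 44 mm; grip the knob from above, fingertips clear of the flange. Origin: centre of the spigot's underside, z up. Seated, its origin is 30 mm above the red sieve's.
- sieve_green: Loose spare sieve, green plastic frame, open top, mesh floor, 80 g, of the same shape and size as the others (58 mm across, 39 mm high). Not part of this stack: leave it where it is. Origin: centre of its underside, z up.
- vial_red_cap: Loose sample vial with a red screw cap, 17 mm diameter, 45 mm tall, standing upright among the parts; origin at the centre of its underside. To be left standing where it is.
- vial_yellow_cap: Loose sample vial with a yellow screw cap, 17 mm diameter, 45 mm tall, standing upright among the parts; origin at the centre of its underside. To be left standing where it is.
Not all that is in view belongs to the job. Of the things that look like the lid, take the one that is farthest from the robot's base at the start.

How it is judged:
By the outcome, as a careful person would: the job done as asked, in the order asked, and still so for the second after the job is handed in, with the robot touching nothing.
It also fails if it takes over 96 s, if anything falls off the work surface, if the arm or the gripper's body presses on something with over 40 N, if the wrist force passes 120 N, or if a joint passes its speed limit or range.

### The arm

A 6-joint arm with a two-finger parallel gripper is mounted at the origin on a cart in front of the work surface, level with it; the furniture and walls round the work are solid. World frame = base frame: x ahead of the robot, y to its left, z up, the work surface at z = 0. Lengths are in mm, angles in rad, forces in N, time in s.
With the tool pointing down it reaches from about 350 to 975 mm from the base axis. Payload 7.1 kg.
Tool frame: the origin (TCP) lies midway between the tips of the shut fingers; the grasp point (between the pads) lies ctrl.grip_point_offset behind it (ctrl.grip_point_offset is the distance from the TCP to the grasp point, in mm); z points along the fingers, y is the line along which they close (so a half turn about z gives the same grasp; the last joint's range is limited). The gripper opens to 88 mm and grips with 3 to 60 N. Pads are 20 mm wide; open, the fingers measure 115 mm over their backs; the gripper's body (75 mm by 178 mm) begins 61 mm behind the grasp point.
Start: joints at [1.12, 0.423, 1.63, -0, 1.089, -0.019], TCP at [261.534, 567.631, 222.675] pointing down, gripper open.
Joint ranges: [-3, 3], [-0.9, 2.11], [0.09, 2.58], [-1.31, 4.45], [0.11, 2.69], [-2.54, 2.54]. Speed limits (rad/s): [2.39, 2.39, 3.01, 3.14, 3.14, 3.14].

### API

Orientations are given as a rotation vector (axis times angle).
In Python, from workcell import ctrl, get_image, close_job, finder gives the robot as it stands.
- The arm moves only by the tool servo_tool, never from a script. Its argument "deltas" is a list of rows, each a list of 2 entries, a list of its own where there are three numbers: the shift along the tool's x, y, z in mm, then the turn, a rotation vector about the tool's x, y, z in rad. A call has 1 to 5 rows; each row is the pose to reach, as a shift and turn from the pose commanded when the call began, along the tool's axes at that moment; what a row does not reach only later rows make up. A row lasts 1/12 s, in which the tool goes at most 41.7 mm and 7.16 degrees, less where a joint would pass 70% of its speed; a pose out of reach is approached as far as the arm can. A call with a gripper value outside its range is refused whole. "grip" is the closure, from -1 (fully open) to 1 (shut), so that 0 is half open, set as the call begins (left out, the last holds). The fingers move at their own pace and stop on an object; the grip force is fixed at half the most. Time passes only in rows, so rows that repeat a pose let the fingers close. It gives the time, the measured TCP pose, the force, the opening and the grip force at its end, in the units of the state.
- ctrl.get_obs(): the state, without advancing time (a new reading comes with each control period).
- get_image(name): name is "scene" or "top" or "wrist"; returns a dict with "frame" (400x640x3 uint8, blue, green, red), "depth" (400x640 float32, mm along the optical axis (not along the pixel's ray), 0 where there is no reading), "K" (3x3 intrinsics, pixels), "pose" (4x4, takes a point from camera to world coordinates). Camera axes: x right, y down, z forward; pixel columns grow to the right and rows downward; lengths in mm; the calibration is good to about 2 mm. A picture is of the moment at which its call begins.
- close_job(): hands the job in; it is judged then, once.
Trained networks look in a picture, given as the dict that the camera call returned (one of the last four; its "shot" number tells which), for a name from the list of things; names that differ only in an ending like _2 or _b are one class to them, and where a whole thing is asked for, a point or a joint stands for the part that bears it (a point fixed in the world has none). Each returns a list of dicts, best first, with "score" (0 to 1); they miss things now and then, are a little off and sometimes report something else, mostly with a low value. They report only what shows in the picture. A call takes as long as a camera call. They do not tell look-alikes from the thing itself.
- finder.search_frame(query, picture): "rect" ([centre column, centre row, width, height] as shares, 0 to 1, of the picture: columns of its width, rows of its height, round what is visible of it).
- finder.silhouettes(query, picture): "mask" (400x640 bool, what is visible of it) and "rect" ([centre column, centre row, width, height] as shares, 0 to 1, of the picture: columns of its width, rows of its height, round what is visible of it).
The state is a dict: "t": time; "qpos": joint angles; "qvel": joint speeds; "joint_torque": joint torques, N m; "ee_pos": TCP position; "orientation": TCP orientation; "ft_force": force on the tool from outside, world axes, zero at the start; "moment": the same for the moment, N m; "width": finger opening in mm; "grasp_force": force on a finger pad.
Only numpy, scipy, OpenCV 4.12 (cv2) and the standard library are available. Lean on these libraries where they do the work, as an engineer would, in place of code of your own. Each camera call takes 0.05 s, during which the arm holds its last target. There are 200 camera calls.

## Working session

There is one attempt and no reset: what is moved stays moved. The work goes in short steps, Python scripts to look and compute and a tool call to move; the robot and the scene stay as the last step left them, time stands still between calls to the robot, and variables do not carry over. Pictures are saved under pics/ and viewed, at most 14 in all, crops included, and the job is handed in when it is done.

Besides the shell and the picture viewer there is one more tool, called after ">>>" by a JSON object that holds its "op" and its "data". servo_tool: Moves the arm, as the interface text tells. Its arguments: {"type":"object","properties":{"deltas":{"type":"array","items":{"type":"array"}},"grip":{"type":"number"}},"required":["deltas"]}

```bash
ls; mkdir -p pics; cat > h.py <<'E'
import numpy as np, cv2
from workcell import ctrl, get_image, close_job, finder
def pts(im,mask=None):
    d=im["depth"]; K=im["K"]; T=np.array(im["pose"])
    v,u=np.nonzero((d>0)&(mask if mask is not None else True))
    z=d[v,u]; P=np.c_[(u-K[0][2])*z/K[0][0],(v-K[1][2])*z/K[1][1],z]
    return P@T[:3,:3].T+T[:3,3], u, v
E
python3 - <<'E'
from h import *
o=ctrl.get_obs(); print(o, ctrl.grip_point_offset)
for n in ["top","scene"]:
    im=get_image(n); cv2.imwrite(f"pics/{n}0.png",im["frame"])
    for q in ["shaker_base","sieve_blue","sieve_yellow","sieve_red","lid","sieve_green","vial_red_cap","vial_yellow_cap"]:
        for r in finder.silhouettes(q,im)[:4]:
            if r["score"]<.2: continue
            P,u,v=pts(im,r["mask"])
            if len(P)<5: continue
            zt=np.percentile(P[:,2],98); m=P[:,2]>zt-6
            c,rad=cv2.minEnclosingCircle(P[m][:,:2].astype(np.float32))
            print(n,q,round(r["score"],2),"px",int(u.mean()),int(v.mean()),"ztop",round(zt),"c",np.round(c),"r",round(rad),len(P))
E
```

```text
pics
{'t': 0.0, 'qpos': array([ 1.12000971e+00,  4.23811119e-01,  1.63071399e+00, -1.98440779e-05,
        1.08860134e+00, -1.89868182e-02]), 'qvel': array([ 9.09100804e-04, -7.14318374e-04,  1.03426859e-03,  2.95581866e-05,
        7.62426527e-04,  8.51058716e-04]), 'joint_torque': array([ 1.49282765e-03, -5.44633913e+01, -2.73663318e+01,  6.43277471e-02,
        2.28084368e-02, -1.05056843e-04]), 'ee_pos': array([261.29119263, 567.13080175, 221.91083554]), 'orientation': array([-6.72925334e-01, -3.06832772e+00,  2.34929661e-03]), 'ft_force': array([-0.73441958, -0.45195011, -0.01352189]), 'moment': array([0.00304163, 0.03348081, 0.01407442]), 'grasp_force': 0.0, 'width': 87.85513775080916} 18.700000000000003
top shaker_base 0.85 px 252 152 ztop 64 c [627.  23.] r 29 1831
top sieve_blue 0.77 px 402 235 ztop 42 c [ 441. -296.] r 29 643
top sieve_yellow 0.79 px 256 239 ztop 41 c [435.  11.] r 29 632
top sieve_red 0.71 px 397 150 ztop 47 c [ 627. -293.] r 12 561
top lid 0.67 px 397 150 ztop 47 c [ 627. -293.] r 12 575
top lid 0.56 px 360 262 ztop 46 c [ 385. -208.] r 12 606
top sieve_g
[... 192 characters left out ...]
low_cap 0.6 px 362 190 ztop 51 c [ 537. -214.] r 8 54
scene shaker_base 0.65 px 225 245 ztop 63 c [625.  24.] r 30 1732
scene sieve_blue 0.68 px 375 198 ztop 40 c [ 422. -268.] r 63 553
scene sieve_yellow 0.91 px 316 268 ztop 40 c [433.  11.] r 30 1008
scene sieve_red 0.86 px 265 211 ztop 40 c [ 627. -131.] r 31 592
scene sieve_red 0.34 px 317 268 ztop 40 c [433.  12.] r 30 932
scene lid 0.83 px 386 222 ztop 45 c [ 383. -206.] r 12 481
scene lid 0.51 px 302 187 ztop 45 c [ 626. -291.] r 12 316
scene sieve_green 0.62 px 334 227 ztop 40 c [ 468. -134.] r 29 670
scene vial_red_cap 0.49 px 286 237 ztop 46 c [532. -53.] r 9 185
scene vial_yellow_cap 0.42 px 320 204 ztop 46 c [ 538. -211.] r 9 141
```

View pics/top0.png

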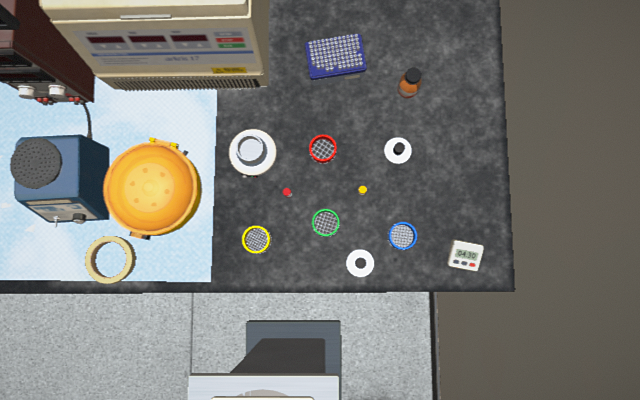

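View pics/scene0.png

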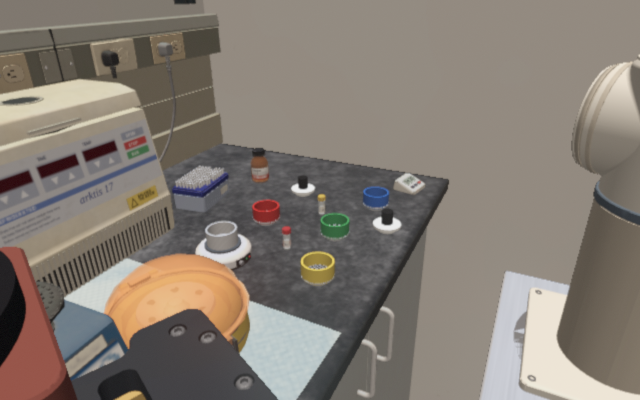

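The top view shows two things that look like the lid: one at px (397,150), which is (627,-293) and 692 mm from the base, and one at px (360,262), which is (385,-208) and 438 mm away. The far one, (397,150), is the one to take.

The sieves in the top view:
- **Blue:** (402,235)
- **Yellow:** (256,239)
- **Red:** (322,148). The finder's "red" at (397,150) is really the lid.
- **Green spare:** (325,222)

The vials are at (287,192) with the red cap and (362,190) with the yellow one.

```bash
python3 - <<'E'
from h import *
im=get_image("top"); P,u,v=pts(im)
crop=im["frame"][110:290,220:470]; cv2.imwrite("pics/crop1.png",cv2.resize(crop,None,fx=3,fy=3,interpolation=cv2.INTER_CUBIC))
# heights grid
for x0 in range(200,900,50):
    print(x0,[int(np.max(P[(abs(P[:,0]-x0)<25)&(abs(P[:,1]-y0)<25),2],initial=-99)) for y0 in range(600,-400,-50)])
# generic tops
for n,c,zt in [("blue",(441,-296),39),("yel",(435,11),39),("red",(627,-131),39),("lid",(627,-292),44),("lidflange",(627,-292),15),("decoy",(384,-207),44),("pan",(626,23),62)]:
    m=(np.hypot(P[:,0]-c[0],P[:,1]-c[1])<40)&(abs(P[:,2]-zt)<5)
    cc,r=cv2.minEnclosingCircle(P[m][:,:2].astype(np.float32)); print(n,np.round(cc,1),round(r,1),np.round(np.median(P[m][:,2]),1))
E
```

```text
200 [-99, -99, -99, -99, -99, -99, -99, -99, -99, -99, -99, -99, -99, -99, -99, -99, -99, -99, -99, -99]
250 [-99, -99, -99, -99, -99, -99, -99, -99, -99, -99, -99, -99, -99, -99, -99, -99, -99, -99, -99, -99]
300 [-1, 2, 3, 7, 5, 4, 5, 4, 2, 2, 3, 1, 1, 4, 3, 3, 4, 2, 5, 4]
350 [5, 6, 8, 8, 24, 29, 29, 7, 7, 6, 6, 7, 7, 6, 6, 7, 46, 17, 6, 6]
400 [6, 8, 8, 8, 29, 30, 30, 7, 7, 7, 7, 42, 43, 7, 6, 5, 49, 37, 43, 5]
450 [7, 7, 7, 66, 78, 81, 93, 108, 106, 80, 7, 44, 43, 7, 42, 45, 6, 43, 43, 5]
500 [7, 7, 7, 147, 145, 145, 113, 122, 122, 112, 7, 6, 6, 7, 43, 42, 6, 6, 6, 7]
550 [6, 8, -99, 183, 183, 182, 117, 123, 123, 115, 6, 21, 22, 49, 6, 6, 49, 4, 6, 5]
600 [6, 6, 136, 184, 184, 184, 111, 120, 119, 109, 18, 66, 67, 23, 43, 42, 5, 18, 47, 5]
650 [7, 7, 4, 142, 146, 145, 61, 94, 91, 62, 8, 65, 68, 26, 42, 42, 5, 19, 49, 6]
700 [7, 7, 6, 7, 116, 7, 6, 8, 7, 6, 6, 20, 24, 7, 6, 7, 6, 7, 5, 6]
750 [6, 7, 190, 263, 308, 311, 102, 103, 101, 102, 109, 118, 111, 6, 8, 6, 6, 5, 90, 89]
800 [8, 4, -99, -99, 340, 354, 302, 301, 300, 300, 299, 298, 298, 6, 70, 70, 68, 51, 90, 90]
850 [-99, -99, -99, -99, 295, 301, 300, 298, 296, -99, -99, -99, 284, 6, 70, 70, 69, 5, 5, 5]
blue [ 440.4 -296.5] 29.0 39.2
yel [435.2  11.1] 28.8 39.1
red [ 629.7 -130.8] 29.1 38.9
lid [ 627.1 -293.7] 11.8 44.2
lidflange [ 627.5 -293.2] 29.3 15.2
decoy [ 384.5 -207.8] 11.7 44.3
pan [627.   23.3] 29.6 61.9
```

View pics/crop1.png

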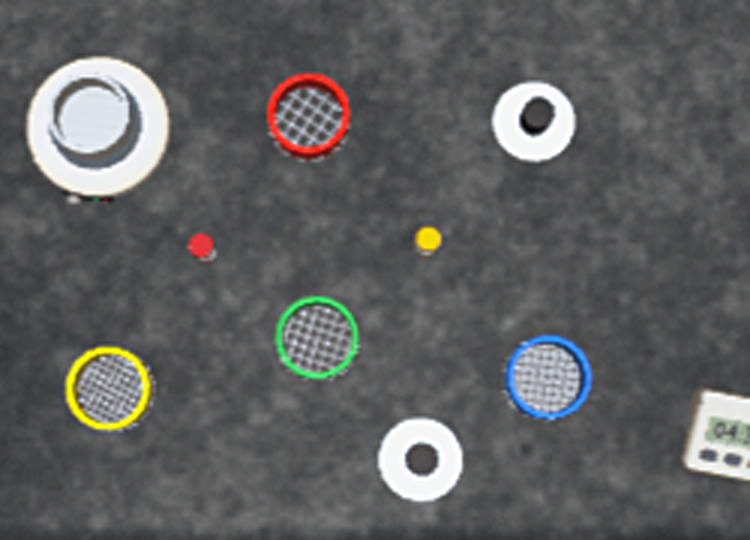

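The crop confirms the choice: the far lid has a black knob at crop px (537,113), the blue sieve is at (548,377) and the pan at (90,115). Every measured height and radius matches the description, so I'll start moving with the tool yaw aligned to the world axes.

>>> {"op": "servo_tool", "data": {"deltas": [[[-28, -28, 0], [0, 0, -0.086]], [[-57, -57, 0], [0, 0, -0.173]], [[-86, -86, 0], [0, 0, -0.259]], [[-114, -114, 0], [0, 0, -0.345]], [[-143, -143, 0], [0, 0, -0.432]]], "grip": -1}}

```text
t: 1.37
ee_pos: [331.8, 376.4, 222.7]
orientation: [-0.008, 3.141, 0.0]
ft_force: [0.2, -0.4, 0.1]
width: 88.0
grasp_force: 0.0
```

>>> {"op": "servo_tool", "data": {"deltas": [[[-10, -40, 0], [0, 0, 0]], [[-20, -78, 0], [0, 0, 0]], [[-30, -116, 0], [0, 0, 0]], [[-40, -154, 0], [0, 0, 0]], [[-50, -193, 0], [0, 0, 0]]]}}

```text
t: 1.78
ee_pos: [381.8, 183.3, 223.0]
orientation: [-0.001, 3.141, 0.001]
ft_force: [1.4, -0.4, -0.5]
width: 87.8
grasp_force: 0.0
```

>>> {"op": "servo_tool", "data": {"deltas": [[[-5, -40, 0], [0, 0, 0]], [[-10, -80, 0], [0, 0, 0]], [[-15, -120, 0], [0, 0, 0]], [[-20, -160, 0], [0, 0, 0]], [[-25, -200, 0], [0, 0, 0]]]}}

```text
t: 2.2
ee_pos: [406.6, -17.1, 223.1]
orientation: [-0.001, 3.141, -0.0]
ft_force: [0.8, 0.6, 0.2]
width: 88.0
grasp_force: 0.0
```

>>> {"op": "servo_tool", "data": {"deltas": [[[-5, -38, 12], [0, 0, 0]], [[-10, -76, 24], [0, 0, 0]], [[-15, -114, 36], [0, 0, 0]], [[-20, -152, 48], [0, 0, 0]], [[-25, -190, 60], [0, 0, 0]]]}}

```text
t: 2.62
ee_pos: [431.7, -207.2, 162.4]
orientation: [0.0, 3.141, -0.0]
ft_force: [0.9, 0.4, 0.4]
width: 88.0
grasp_force: 0.0
```

>>> {"op": "servo_tool", "data": {"deltas": [[[-4, -38, 10], [0, 0, 0]], [[-8, -70, 20], [0, 0, 0]], [[-8.5, -89, 22], [0, 0, 0]], [[-8.5, -89, 22], [0, 0, 0]], [[-8.5, -89, 22], [0, 0, 0]]]}}

```text
t: 3.03
ee_pos: [439.8, -294.5, 140.3]
orientation: [-0.003, -3.141, -0.001]
ft_force: [0.2, 0.2, -0.0]
width: 87.4
grasp_force: 0.0
```

```bash
cat >> h.py <<'E'
def rim(name,c,zt,tol=6,R=45,fig=None):
    """centre of a circular top at height zt near c, from one picture"""
    im=get_image(name); P,u,v=pts(im)
    if fig: cv2.imwrite(f"pics/{fig}.png",im["frame"])
    m=(np.hypot(P[:,0]-c[0],P[:,1]-c[1])<R)&(abs(P[:,2]-zt)<tol)
    if m.sum()<10: print(name,"few",m.sum()); return
    Q=P[m][:,:2].astype(np.float32); cc,r=cv2.minEnclosingCircle(Q)
    print(name,np.round(cc,1),"r",round(r,1),"z",np.round(np.median(P[m][:,2]),1),"n",m.sum())
E
python3 - <<'E'
from h import *
print(np.round(ctrl.get_obs()["ee_pos"],1))
rim("wrist",(440,-296),39,fig="w1")
E
```

```text
[ 439.8 -294.5  140.3]
wrist [ 441.4 -296.7] r 29.0 z 39.3 n 1264
```

View pics/w1.png

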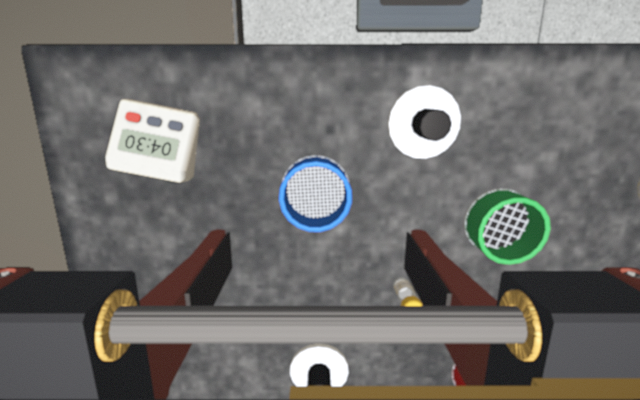

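The wrist picture shows the blue sieve at px (316,193), clear of the timer and the green sieve. Its measured position agrees with the top camera, so I'll grasp it.

>>> {"op": "servo_tool", "data": {"deltas": [[[-1, -2, 38], [0, 0, 0]], [[-1, -2, 76], [0, 0, 0]], [[-1, -2, 110], [0, 0, 0]], [[-1, -2, 127], [0, 0, 0]], [[-1, -2, 127], [0, 0, 0]]]}}

```text
t: 3.5
ee_pos: [439.1, -292.9, 10.8]
orientation: [0.003, -3.136, -0.006]
ft_force: [0.3, 1.0, -0.1]
width: 88.2
grasp_force: 0.0
```

>>> {"op": "servo_tool", "data": {"deltas": [[[0, 0, 0], [0, 0, 0]], [[0, 0, 0], [0, 0, 0]], [[0, 0, 0], [0, 0, 0]], [[0, 0, 0], [0, 0, 0]], [[0, 0, 0], [0, 0, 0]]], "grip": 0.6}}

```text
t: 3.92
ee_pos: [441.9, -296.5, 15.0]
orientation: [-0.0, 3.14, -0.002]
ft_force: [-0.0, -0.4, -0.9]
width: 58.0
grasp_force: 0.0
```

>>> {"op": "servo_tool", "data": {"deltas": [[[0, 0, 0], [0, 0, 0]], [[0, 0, 0], [0, 0, 0]], [[0, 0, 0], [0, 0, 0]]]}}

```text
t: 4.17
ee_pos: [441.9, -296.5, 14.9]
orientation: [-0.0, 3.14, -0.002]
ft_force: [-0.4, 0.7, 8.2]
width: 56.5
grasp_force: 30.0
```

>>> {"op": "servo_tool", "data": {"deltas": [[[0, 0, -10], [0, 0, 0]], [[0, 0, -40], [0, 0, 0]], [[0, 0, -80], [0, 0, 0]], [[0, 0, -120], [0, 0, 0]], [[0, 0, -120], [0, 0, 0]]]}}

```text
t: 4.58
ee_pos: [444.7, -298.7, 141.1]
orientation: [-0.0, 3.132, -0.011]
ft_force: [1.4, -0.0, -0.6]
width: 56.7
grasp_force: 30.0
```

```bash
python3 - <<'E'
from h import *
o=ctrl.get_obs();print(np.round(o["ee_pos"],1),o["width"],o["grasp_force"])
rim("wrist",(441,-296),159,R=32,fig="w2")
E
```

```text
[ 444.7 -298.7  141.1] 56.678099007251426 29.999119425192475
wrist [ 439.  -296.1] r 31.6 z 159.8 n 2663
```

>>> {"op": "servo_tool", "data": {"deltas": [[[-17, 30, 0], [0, 0, 0]], [[-36, 62, 0], [0, 0, 0]], [[-55, 95, 0], [0, 0, 0]], [[-74, 128, 0], [0, 0, 0]], [[-93, 160, 0], [0, 0, 0]]]}}

```text
t: 5.05
ee_pos: [533.8, -134.3, 132.8]
orientation: [-0.001, -3.14, -0.001]
ft_force: [0.7, -0.7, -1.4]
width: 56.7
grasp_force: 30.0
```

>>> {"op": "servo_tool", "data": {"deltas": [[[-19, 33, 0], [0, 0, 0]], [[-38, 66, 0], [0, 0, 0]], [[-57, 98, 0], [0, 0, 0]], [[-76, 131, 0], [0, 0, 0]], [[-86, 150, 0], [0, 0, 0]]]}}

```text
t: 5.47
ee_pos: [621.1, 17.2, 132.7]
orientation: [0.003, -3.141, -0.001]
ft_force: [-0.2, -0.8, -0.8]
width: 56.5
grasp_force: 30.0
```

>>> {"op": "servo_tool", "data": {"deltas": [[[-6.5, 9.5, 0], [0, 0, 0]], [[-6.5, 9.5, 0], [0, 0, 0]], [[-6.5, 9.5, 0], [0, 0, 0]], [[-6.5, 9.5, 0], [0, 0, 0]], [[-6.5, 9.5, 0], [0, 0, 0]]]}}

```text
t: 5.88
ee_pos: [625.7, 21.9, 133.4]
orientation: [-0.002, -3.141, 0.0]
ft_force: [-0.9, 0.7, -0.5]
width: 56.5
grasp_force: 30.0
```

```bash
python3 - <<'E'
from h import *
o=ctrl.get_obs();print(np.round(o["ee_pos"],1),o["width"],o["grasp_force"],o["ft_force"])
rim("wrist",(627,23),159,R=32,fig="w2"); rim("wrist",(627,23),62,R=34); rim("scene",(627,23),159,R=34,fig="s2"); rim("scene",(627,23),62,R=34)
E
```

```text
[625.7  21.9 133.4] 56.526802619717444 29.999159518629313 [-0.94874439  0.65329391 -0.4694658 ]
wrist [625.7  22.8] r 31.7 z 157.8 n 3436
wrist [623.1  22.8] r 28.2 z 62.4 n 690
scene [623.8  22.7] r 32.9 z 157.3 n 213
scene [625.5  23.1] r 30.3 z 60.7 n 265
```

View pics/w2.png

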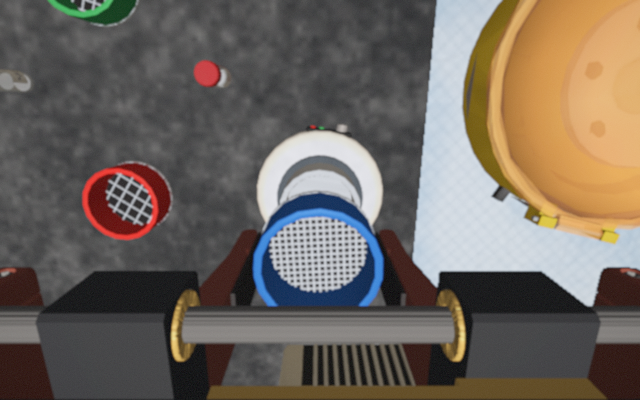

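The wrist picture shows the blue sieve held level at px (318,258), with the pan behind it at (318,190) and the two lined up. I'll lower it.

>>> {"op": "servo_tool", "data": {"deltas": [[[-1, 1, 25], [0, 0, 0]], [[-1, 1, 45], [0, 0, 0]], [[-1, 1, 53], [0, 0, 0]], [[-1, 1, 56], [0, 0, 0]], [[-1, 1, 56], [0, 0, 0]]]}}

```text
t: 6.5
ee_pos: [627.3, 24.2, 77.2]
orientation: [-0.0, -3.14, 0.0]
ft_force: [-0.4, 0.0, -0.3]
width: 56.7
grasp_force: 30.0
```

>>> {"op": "servo_tool", "data": {"deltas": [[[0, 0, 2], [0, 0, 0]], [[0, 0, 4], [0, 0, 0]], [[0, 0, 6], [0, 0, 0]], [[0, 0, 8], [0, 0, 0]], [[0, 0, 8], [0, 0, 0]]]}}

```text
t: 6.92
ee_pos: [627.7, 24.5, 69.7]
orientation: [-0.0, 3.141, -0.0]
ft_force: [0.4, 0.1, -1.2]
width: 56.6
grasp_force: 30.0
```

>>> {"op": "servo_tool", "data": {"deltas": [[[0, 0, 0.7], [0, 0, 0]], [[0, 0, 1.4], [0, 0, 0]], [[0, 0, 2], [0, 0, 0]], [[0, 0, 2], [0, 0, 0]]]}}

```text
t: 7.25
ee_pos: [627.7, 24.4, 68.0]
orientation: [-0.0, 3.141, -0.0]
ft_force: [-1.5, -0.7, 2.7]
width: 56.5
grasp_force: 30.0
```

>>> {"op": "servo_tool", "data": {"deltas": [[[0, 0, 0.3], [0, 0, 0]], [[0, 0, 0.3], [0, 0, 0]], [[0, 0, 0.3], [0, 0, 0]], [[0, 0, 0.3], [0, 0, 0]], [[0, 0, 0.3], [0, 0, 0]]], "grip": -1}}

```text
t: 7.67
ee_pos: [627.6, 24.5, 67.3]
orientation: [0.0, -3.142, -0.0]
ft_force: [0.5, 0.4, 0.1]
width: 85.6
grasp_force: 0.0
```

>>> {"op": "servo_tool", "data": {"deltas": [[[0, 0, -8], [0, 0, 0]], [[0, 0, -30], [0, 0, 0]], [[0, 0, -70], [0, 0, 0]], [[0, 0, -80], [0, 0, 0]], [[0, 0, -80], [0, 0, 0]]]}}

```text
t: 8.08
ee_pos: [630.3, 24.5, 151.6]
orientation: [-0.0, 3.134, 0.0]
ft_force: [0.4, 0.3, -0.3]
width: 87.8
grasp_force: 0.0
```

```bash
python3 - <<'E'
from h import *
o=ctrl.get_obs();print(np.round(o["ee_pos"],1),o["width"],o["ft_force"])
rim("wrist",(627,23),92,R=40,fig="w3"); rim("scene",(627,23),92,R=40,fig="s3")
E
```

```text
[630.3  24.5 151.6] 87.79730786715496 [ 0.41261711  0.2561008  -0.34752668]
wrist [627.1  24.3] r 29.0 z 92.3 n 1773
scene [624.7  25.3] r 29.3 z 90.3 n 276
```

The blue sieve is seated: its rim is at 92 mm, as it should be. Next the yellow one.

>>> {"op": "servo_tool", "data": {"deltas": [[[36, -2, 0], [0, 0, 0]], [[76, -5, 5], [0, 0, 0]], [[116, -8, 10], [0, 0, 0]], [[156, -11, 18], [0, 0, 0]], [[192, -13.4, 27], [0, 0, 0]]]}}

```text
t: 8.6
ee_pos: [431.7, 10.9, 118.8]
orientation: [0.0, -3.138, 0.0]
ft_force: [0.2, -0.4, -0.5]
width: 87.8
grasp_force: 0.0
```

>>> {"op": "servo_tool", "data": {"deltas": [[[0, 0, 0], [0, 0, 0]], [[0, 0, 0], [0, 0, 0]], [[0, 0, 0], [0, 0, 0]], [[0, 0, 0], [0, 0, 0]]]}}

```text
t: 8.93
ee_pos: [437.1, 11.1, 120.3]
orientation: [-0.0, 3.141, 0.0]
ft_force: [1.0, -1.0, -0.2]
width: 87.8
grasp_force: 0.0
```

```bash
python3 - <<'E'
from h import *
o=ctrl.get_obs();print(np.round(o["ee_pos"],1),o["width"],o["ft_force"])
rim("wrist",(435,11),39,R=40,fig="w4")
E
```

```text
[437.1  11.1 120.3] 87.78618004193268 [ 1.0255726  -0.99129965 -0.15976385]
wrist [436.   10.9] r 29.0 z 39.3 n 1467
```

>>> {"op": "servo_tool", "data": {"deltas": [[[1, 0, 35], [0, 0, 0]], [[1, 0, 70], [0, 0, 0]], [[1, 0, 95], [0, 0, 0]], [[1, 0, 105], [0, 0, 0]], [[1, 0, 105], [0, 0, 0]]]}}

```text
t: 9.4
ee_pos: [433.9, 11.1, 13.4]
orientation: [0.0, -3.138, -0.0]
ft_force: [-0.6, 0.2, 0.7]
width: 87.9
grasp_force: 0.0
```

>>> {"op": "servo_tool", "data": {"deltas": [[[0, 0, 0], [0, 0, 0]], [[0, 0, 0], [0, 0, 0]], [[0, 0, 0], [0, 0, 0]]]}}

```text
t: 9.65
ee_pos: [435.9, 11.0, 16.6]
orientation: [-0.0, 3.139, 0.0]
ft_force: [0.2, -0.9, -0.2]
width: 88.0
grasp_force: 0.0
```

>>> {"op": "servo_tool", "data": {"deltas": [[[0, 0, 0], [0, 0, 0]], [[0, 0, 0], [0, 0, 0]], [[0, 0, 0], [0, 0, 0]], [[0, 0, 0], [0, 0, 0]], [[0, 0, 0], [0, 0, 0]]], "grip": 0.6}}

```text
t: 10.07
ee_pos: [434.7, 11.0, 15.6]
orientation: [-0.0, 3.141, 0.0]
ft_force: [-0.8, 0.2, 2.8]
width: 57.9
grasp_force: 22.6
```

>>> {"op": "servo_tool", "data": {"deltas": [[[0, 0, 0], [0, 0, 0]], [[0, 0, 0], [0, 0, 0]], [[0, 0, 0], [0, 0, 0]]]}}

```text
t: 10.32
ee_pos: [434.7, 11.0, 15.6]
orientation: [-0.0, 3.141, -0.0]
ft_force: [-1.4, 0.3, 5.6]
width: 57.8
grasp_force: 30.0
```

>>> {"op": "servo_tool", "data": {"deltas": [[[0, 0, -10], [0, 0, 0]], [[0, 0, -45], [0, 0, 0]], [[0, 0, -85], [0, 0, 0]], [[0, 0, -120], [0, 0, 0]], [[0, 0, -140], [0, 0, 0]]]}}

```text
t: 10.73
ee_pos: [435.6, 11.0, 159.1]
orientation: [-0.0, 3.138, -0.0]
ft_force: [1.4, -0.1, -1.1]
width: 57.4
grasp_force: 30.0
```

>>> {"op": "servo_tool", "data": {"deltas": [[[-35, 2, 0], [0, 0, 0]], [[-75, 5, 0], [0, 0, 0]], [[-115, 8, 0], [0, 0, 0]], [[-155, 11, 0], [0, 0, 0]], [[-180, 12, 0], [0, 0, 0]]]}}

```text
t: 11.15
ee_pos: [618.2, 23.4, 156.3]
orientation: [-0.001, 3.139, 0.0]
ft_force: [-0.1, -0.5, -0.5]
width: 58.1
grasp_force: 30.0
```

>>> {"op": "servo_tool", "data": {"deltas": [[[-8, 1, 0], [0, 0, 0]], [[-11.3, 1, 0], [0, 0, 0]], [[-11.3, 1, 0], [0, 0, 0]], [[-11.3, 1, 0], [0, 0, 0]], [[-11.3, 1, 0], [0, 0, 0]]]}}

```text
t: 11.57
ee_pos: [624.2, 24.0, 155.3]
orientation: [0.0, -3.14, 0.0]
ft_force: [-0.7, 0.4, -1.0]
width: 57.7
grasp_force: 30.0
```

>>> {"op": "servo_tool", "data": {"deltas": [[[0, 0, 0], [0, 0, 0]], [[0, 0, 0], [0, 0, 0]], [[0, 0, 0], [0, 0, 0]]]}}

```text
t: 11.82
ee_pos: [625.5, 24.0, 155.6]
orientation: [0.0, -3.142, 0.0]
ft_force: [-0.3, 0.4, -1.1]
width: 57.8
grasp_force: 30.0
```

>>> {"op": "servo_tool", "data": {"deltas": [[[0, 0, 15], [0, 0, 0]], [[0, 0, 30], [0, 0, 0]], [[0, 0, 40], [0, 0, 0]], [[0, 0, 45], [0, 0, 0]], [[0, 0, 46], [0, 0, 0]]]}}

```text
t: 12.23
ee_pos: [625.2, 24.0, 108.2]
orientation: [0.0, -3.14, 0.0]
ft_force: [-0.9, -0.7, -0.6]
width: 58.0
grasp_force: 30.0
```

>>> {"op": "servo_tool", "data": {"deltas": [[[0, 0, 0], [0, 0, 0]], [[0, 0, 2], [0, 0, 0]], [[0, 0, 4], [0, 0, 0]], [[0, 0, 6], [0, 0, 0]], [[0, 0, 8], [0, 0, 0]]]}}

```text
t: 12.65
ee_pos: [626.2, 24.1, 101.6]
orientation: [-0.0, 3.141, 0.0]
ft_force: [-1.2, 1.0, -0.8]
width: 57.9
grasp_force: 30.0
```

>>> {"op": "servo_tool", "data": {"deltas": [[[0, 0, 1], [0, 0, 0]], [[0, 0, 2], [0, 0, 0]], [[0, 0, 2.5], [0, 0, 0]], [[0, 0, 2.5], [0, 0, 0]]]}}

```text
t: 12.98
ee_pos: [625.9, 24.1, 98.8]
orientation: [0.0, -3.141, 0.0]
ft_force: [-0.0, -0.3, -1.5]
width: 57.6
grasp_force: 30.0
```

>>> {"op": "servo_tool", "data": {"deltas": [[[0, 0, 0.5], [0, 0, 0]], [[0, 0, 1], [0, 0, 0]], [[0, 0, 1], [0, 0, 0]], [[0, 0, 1], [0, 0, 0]]]}}

```text
t: 13.32
ee_pos: [626.0, 24.1, 98.6]
orientation: [-0.0, 3.141, -0.0]
ft_force: [-3.4, -0.5, 5.3]
width: 57.5
grasp_force: 30.0
```

>>> {"op": "servo_tool", "data": {"deltas": [[[0, 0, 0], [0, 0, 0]], [[0, 0, 0], [0, 0, 0]], [[0, 0, 0], [0, 0, 0]], [[0, 0, 0], [0, 0, 0]], [[0, 0, 0], [0, 0, 0]]], "grip": -1}}

```text
t: 13.73
ee_pos: [626.0, 24.1, 97.8]
orientation: [0.0, -3.142, -0.0]
ft_force: [0.3, 0.4, 0.5]
width: 86.4
grasp_force: 0.0
```

>>> {"op": "servo_tool", "data": {"deltas": [[[0, 0, -8], [0, 0, 0]], [[0, 0, -30], [0, 0, 0]], [[0, 0, -60], [0, 0, 0]], [[0, 0, -80], [0, 0, 0]], [[0, 0, -80], [0, 0, 0]]]}}

```text
t: 14.15
ee_pos: [628.8, 24.1, 183.1]
orientation: [-0.0, 3.134, 0.0]
ft_force: [1.0, 0.3, 0.5]
width: 87.8
grasp_force: 0.0
```

```bash
python3 - <<'E'
from h import *
o=ctrl.get_obs();print(np.round(o["ee_pos"],1),o["width"],o["ft_force"])
rim("wrist",(627,23),122,R=40,fig="w5")
E
```

```text
[628.8  24.1 183.1] 87.75487310046215 [0.96552979 0.29727606 0.47660989]
wrist [627.2  23.6] r 29.1 z 122.3 n 1760
```

>>> {"op": "servo_tool", "data": {"deltas": [[[0, -35, 0], [0, 0, 0]], [[-1, -75, 0], [0, 0, 0]], [[-2, -115, 10], [0, 0, 0]], [[-2, -145, 30], [0, 0, 0]], [[-2, -155, 60], [0, 0, 0]]]}}

```text
t: 14.62
ee_pos: [629.2, -135.3, 118.8]
orientation: [0.004, 3.137, -0.003]
ft_force: [0.7, -0.4, -0.0]
width: 87.9
grasp_force: 0.0
```

>>> {"op": "servo_tool", "data": {"deltas": [[[0, 0, 0], [0, 0, 0]], [[0, 0, 0], [0, 0, 0]], [[0, 0, 0], [0, 0, 0]], [[0, 0, 0], [0, 0, 0]]]}}

```text
t: 14.95
ee_pos: [628.8, -129.9, 119.1]
orientation: [-0.002, 3.14, -0.0]
ft_force: [-0.2, -0.1, -0.1]
width: 87.9
grasp_force: 0.0
```

```bash
python3 - <<'E'
from h import *
o=ctrl.get_obs();print(np.round(o["ee_pos"],1),o["width"],o["ft_force"])
rim("wrist",(629,-131),39,R=40,fig="w6")
E
```

```text
[ 628.8 -129.9  119.1] 87.886606025723 [-0.24657324 -0.10860126 -0.0582751 ]
wrist [ 630.7 -131.2] r 29.0 z 39.3 n 1495
```

View pics/w6.png

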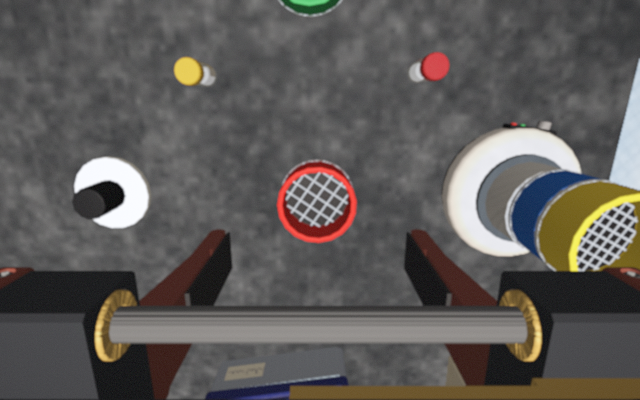

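The yellow sieve is seated, with its rim at 122 mm. The wrist picture shows the red sieve at px (316,203), the blue and yellow stack standing straight at right, and clear space round it. I'll grasp red.

>>> {"op": "servo_tool", "data": {"deltas": [[[-1.5, -1, 35], [0, 0, 0]], [[-1.5, -1, 70], [0, 0, 0]], [[-1.5, -1, 95], [0, 0, 0]], [[-1.5, -1, 104], [0, 0, 0]], [[-1.5, -1, 104], [0, 0, 0]]]}}

```text
t: 15.42
ee_pos: [628.5, -130.8, 12.5]
orientation: [0.002, -3.139, -0.001]
ft_force: [-0.4, 0.4, 0.6]
width: 87.4
grasp_force: 0.0
```

>>> {"op": "servo_tool", "data": {"deltas": [[[0, 0, 0], [0, 0, 0]], [[0, 0, 0], [0, 0, 0]], [[0, 0, 0], [0, 0, 0]]]}}

```text
t: 15.67
ee_pos: [631.0, -132.1, 16.1]
orientation: [-0.001, 3.138, -0.001]
ft_force: [-0.4, -0.8, 0.2]
width: 87.9
grasp_force: 0.0
```

>>> {"op": "servo_tool", "data": {"deltas": [[[0, 0, 0], [0, 0, 0]], [[0, 0, 0], [0, 0, 0]], [[0, 0, 0], [0, 0, 0]], [[0, 0, 0], [0, 0, 0]], [[0, 0, 0], [0, 0, 0]]], "grip": 0.6}}

```text
t: 16.08
ee_pos: [629.5, -131.9, 14.0]
orientation: [-0.0, 3.141, 0.0]
ft_force: [-0.8, 0.7, 2.7]
width: 58.4
grasp_force: 30.1
```

>>> {"op": "servo_tool", "data": {"deltas": [[[0, 0, 0], [0, 0, 0]], [[0, 0, 0], [0, 0, 0]], [[0, 0, 0], [0, 0, 0]]]}}

```text
t: 16.33
ee_pos: [629.5, -131.9, 14.1]
orientation: [-0.0, 3.141, 0.0]
ft_force: [-0.7, 1.4, 4.1]
width: 58.2
grasp_force: 30.0
```

>>> {"op": "servo_tool", "data": {"deltas": [[[0, 0, -10], [0, 0, 0]], [[0, 0, -50], [0, 0, 0]], [[0, 0, -90], [0, 0, 0]], [[0, 0, -130], [0, 0, 0]], [[0, 0, -168], [0, 0, 0]]]}}

```text
t: 16.75
ee_pos: [629.1, -131.9, 184.2]
orientation: [0.0, -3.142, 0.0]
ft_force: [1.1, -0.1, -0.2]
width: 58.1
grasp_force: 30.0
```

>>> {"op": "servo_tool", "data": {"deltas": [[[0, 0, 0], [0, 0, 0]], [[1, 30, 0], [0, 0, 0]], [[2, 68, 0], [0, 0, 0]], [[3, 106, 0], [0, 0, 0]], [[3, 138, 0], [0, 0, 0]]]}}

```text
t: 17.17
ee_pos: [625.6, 7.8, 181.8]
orientation: [-0.0, -3.141, -0.0]
ft_force: [0.6, -1.1, -1.8]
width: 58.5
grasp_force: 30.0
```

>>> {"op": "servo_tool", "data": {"deltas": [[[0, 12, 0], [0, 0, 0]], [[0, 17.5, 0], [0, 0, 0]], [[0, 17.5, 0], [0, 0, 0]], [[0, 17.5, 0], [0, 0, 0]], [[0, 17.5, 0], [0, 0, 0]]]}}

```text
t: 17.58
ee_pos: [626.5, 22.1, 181.8]
orientation: [-0.002, -3.141, 0.001]
ft_force: [0.1, 0.2, -0.6]
width: 58.3
grasp_force: 30.0
```

>>> {"op": "servo_tool", "data": {"deltas": [[[0, 0, 0], [0, 0, 0]], [[0, 0, 0], [0, 0, 0]], [[0, 0, 0], [0, 0, 0]]]}}

```text
t: 17.83
ee_pos: [626.5, 22.7, 181.8]
orientation: [-0.002, -3.142, 0.0]
ft_force: [-0.3, -1.0, -0.7]
width: 58.7
grasp_force: 30.0
```

>>> {"op": "servo_tool", "data": {"deltas": [[[0, 0.7, 15], [0, 0, 0]], [[0, 0.7, 30], [0, 0, 0]], [[0, 0.7, 39], [0, 0, 0]], [[0, 0.7, 43], [0, 0, 0]], [[0, 0.7, 44], [0, 0, 0]]]}}

```text
t: 18.25
ee_pos: [625.9, 24.1, 137.0]
orientation: [-0.0, -3.14, 0.0]
ft_force: [-0.5, 0.3, -1.1]
width: 58.3
grasp_force: 30.0
```

>>> {"op": "servo_tool", "data": {"deltas": [[[0, 0, 0], [0, 0, 0]], [[0, 0, 2], [0, 0, 0]], [[0, 0, 4], [0, 0, 0]], [[0, 0, 6], [0, 0, 0]], [[0, 0, 8], [0, 0, 0]]]}}

```text
t: 18.67
ee_pos: [626.6, 24.3, 130.1]
orientation: [-0.0, 3.141, 0.0]
ft_force: [0.4, -0.3, -0.7]
width: 58.5
grasp_force: 30.0
```

>>> {"op": "servo_tool", "data": {"deltas": [[[0, 0, 1], [0, 0, 0]], [[0, 0, 2], [0, 0, 0]], [[0, 0, 3], [0, 0, 0]], [[0, 0, 3], [0, 0, 0]]]}}

```text
t: 19.0
ee_pos: [626.6, 24.3, 127.1]
orientation: [-0.0, 3.141, 0.0]
ft_force: [0.2, 0.2, 0.2]
width: 58.5
grasp_force: 30.0
```

>>> {"op": "servo_tool", "data": {"deltas": [[[0, 0, 0.5], [0, 0, 0]], [[0, 0, 1], [0, 0, 0]], [[0, 0, 1], [0, 0, 0]], [[0, 0, 1], [0, 0, 0]]]}}

```text
t: 19.33
ee_pos: [626.7, 24.3, 127.0]
orientation: [-0.0, 3.141, 0.0]
ft_force: [-2.7, 0.1, 8.5]
width: 58.1
grasp_force: 30.0
```

>>> {"op": "servo_tool", "data": {"deltas": [[[0, 0, 0], [0, 0, 0]], [[0, 0, 0], [0, 0, 0]], [[0, 0, 0], [0, 0, 0]], [[0, 0, 0], [0, 0, 0]], [[0, 0, 0], [0, 0, 0]]], "grip": -1}}

```text
t: 19.75
ee_pos: [626.4, 24.3, 125.7]
orientation: [0.0, -3.141, 0.0]
ft_force: [0.4, 0.2, -0.0]
width: 86.6
grasp_force: 0.0
```

>>> {"op": "servo_tool", "data": {"deltas": [[[0, 0, -8], [0, 0, 0]], [[0, 0, -30], [0, 0, 0]], [[0, 0, -60], [0, 0, 0]], [[0, 0, -80], [0, 0, 0]], [[0, 0, -80], [0, 0, 0]]]}}

```text
t: 20.17
ee_pos: [629.3, 24.3, 211.2]
orientation: [-0.0, 3.134, 0.0]
ft_force: [0.3, 0.5, 0.2]
width: 87.9
grasp_force: 0.0
```

```bash
python3 - <<'E'
from h import *
o=ctrl.get_obs();print(np.round(o["ee_pos"],1),o["width"],o["ft_force"])
rim("wrist",(627,23),152,R=40,fig="w7")
E
```

```text
[629.3  24.3 211.2] 87.85454724755469 [0.2777611  0.49640693 0.20634817]
wrist [627.7  24. ] r 28.9 z 152.3 n 1784
```

The red sieve is seated, with its rim at 152 mm. Next the lid.

>>> {"op": "servo_tool", "data": {"deltas": [[[0, -35, 0], [0, 0, 0]], [[0, -75, 0], [0, 0, 0]], [[0, -115, 0], [0, 0, 0]], [[0, -155, 5], [0, 0, 0]], [[0, -193, 15], [0, 0, 0]]]}}

```text
t: 20.63
ee_pos: [626.3, -170.6, 190.8]
orientation: [-0.001, 3.141, -0.0]
ft_force: [0.7, -0.2, -0.3]
width: 88.0
grasp_force: 0.0
```

>>> {"op": "servo_tool", "data": {"deltas": [[[0, -38, 15], [0, 0, 0]], [[0, -75, 30], [0, 0, 0]], [[0, -105, 50], [0, 0, 0]], [[0, -122, 70], [0, 0, 0]], [[0, -125, 75], [0, 0, 0]]]}}

```text
t: 21.05
ee_pos: [623.6, -296.0, 111.1]
orientation: [-0.005, -3.136, -0.003]
ft_force: [0.5, -0.3, -0.5]
width: 87.6
grasp_force: 0.0
```

>>> {"op": "servo_tool", "data": {"deltas": [[[0, 0, 0], [0, 0, 0]], [[0, 0, 0], [0, 0, 0]], [[0, 0, 0], [0, 0, 0]], [[0, 0, 0], [0, 0, 0]]]}}

```text
t: 21.38
ee_pos: [627.4, -292.6, 117.2]
orientation: [-0.003, 3.14, -0.001]
ft_force: [-0.0, -0.0, 0.4]
width: 87.7
grasp_force: 0.0
```

```bash
python3 - <<'E'
from h import *
o=ctrl.get_obs();print(np.round(o["ee_pos"],1),o["width"],o["ft_force"])
rim("wrist",(627,-293),44,R=30,fig="w8",tol=3); rim("wrist",(627,-293),15,R=40,tol=3)
E
```

```text
[ 627.4 -292.6  117.2] 87.74671800795835 [-0.03840459 -0.04796767  0.3537141 ]
wrist [ 628.2 -294.4] r 12.0 z 44.6 n 836
wrist [ 628.2 -294.4] r 29.1 z 15.7 n 2970
```

View pics/w8.png

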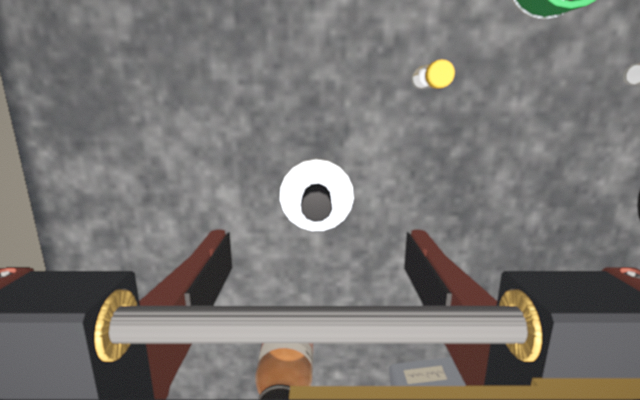

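The lid is at px (316,195), isolated, with its knob at (316,203). I'll grasp it by the knob.

>>> {"op": "servo_tool", "data": {"deltas": [[[-0.7, -1.2, 35], [0, 0, 0]], [[-0.7, -1.2, 65], [0, 0, 0]], [[-0.7, -1.2, 85], [0, 0, 0]], [[-0.7, -1.2, 94], [0, 0, 0]], [[-0.7, -1.2, 95], [0, 0, 0]]]}}

```text
t: 21.9
ee_pos: [626.2, -293.9, 19.2]
orientation: [0.001, -3.139, -0.002]
ft_force: [-0.1, -0.1, -0.5]
width: 88.0
grasp_force: 0.0
```

>>> {"op": "servo_tool", "data": {"deltas": [[[0, 0, 0], [0, 0, 0]], [[0, 0, 0], [0, 0, 0]], [[0, 0, 0], [0, 0, 0]], [[0, 0, 0], [0, 0, 0]]]}}

```text
t: 22.23
ee_pos: [628.1, -295.4, 22.5]
orientation: [-0.0, 3.139, -0.002]
ft_force: [-0.3, -0.4, -0.1]
width: 88.0
grasp_force: 0.0
```

>>> {"op": "servo_tool", "data": {"deltas": [[[0, 0, 0], [0, 0, 0]], [[0, 0, 0], [0, 0, 0]], [[0, 0, 0], [0, 0, 0]], [[0, 0, 0], [0, 0, 0]], [[0, 0, 0], [0, 0, 0]]], "grip": 1}}

```text
t: 22.65
ee_pos: [627.2, -295.0, 20.9]
orientation: [-0.0, 3.142, -0.0]
ft_force: [0.6, 0.3, -0.8]
width: 57.8
grasp_force: 0.0
```

>>> {"op": "servo_tool", "data": {"deltas": [[[0, 0, 0], [0, 0, 0]], [[0, 0, 0], [0, 0, 0]], [[0, 0, 0], [0, 0, 0]], [[0, 0, 0], [0, 0, 0]], [[0, 0, 0], [0, 0, 0]]]}}

```text
t: 23.07
ee_pos: [627.2, -294.9, 20.8]
orientation: [0.0, -3.141, -0.0]
ft_force: [-0.0, -0.3, 0.3]
width: 24.3
grasp_force: 0.1
```

>>> {"op": "servo_tool", "data": {"deltas": [[[0, 0, 0], [0, 0, 0]], [[0, 0, 0], [0, 0, 0]], [[0, 0, 0], [0, 0, 0]]]}}

```text
t: 23.32
ee_pos: [627.2, -294.9, 20.8]
orientation: [0.0, -3.141, -0.0]
ft_force: [-0.7, -0.5, 0.5]
width: 23.1
grasp_force: 30.0
```

>>> {"op": "servo_tool", "data": {"deltas": [[[0, 0, -10], [0, 0, 0]], [[0, 0, -50], [0, 0, 0]], [[0, 0, -90], [0, 0, 0]], [[0, 0, -130], [0, 0, 0]], [[0, 0, -170], [0, 0, 0]]]}}

```text
t: 23.73
ee_pos: [626.9, -294.8, 193.3]
orientation: [0.0, -3.142, -0.0]
ft_force: [0.3, -0.4, -0.7]
width: 22.7
grasp_force: 30.0
```

>>> {"op": "servo_tool", "data": {"deltas": [[[0, 0, -20], [0, 0, 0]], [[0, 30, -25], [0, 0, 0]], [[0, 68, -25], [0, 0, 0]], [[0, 106, -25], [0, 0, 0]], [[0, 145, -25], [0, 0, 0]]]}}

```text
t: 24.15
ee_pos: [626.9, -148.9, 217.1]
orientation: [0.002, 3.14, -0.0]
ft_force: [0.0, 0.8, -1.1]
width: 23.2
grasp_force: 30.0
```

>>> {"op": "servo_tool", "data": {"deltas": [[[0, 39, 0], [0, 0, 0]], [[0, 78, 0], [0, 0, 0]], [[0, 116, 0], [0, 0, 0]], [[0, 148, 0], [0, 0, 0]], [[0, 166, 0], [0, 0, 0]]]}}

```text
t: 24.57
ee_pos: [626.7, 19.5, 216.7]
orientation: [-0.004, 3.141, 0.001]
ft_force: [0.6, -0.9, -0.4]
width: 23.5
grasp_force: 30.0
```

>>> {"op": "servo_tool", "data": {"deltas": [[[0, 8, 0], [0, 0, 0]], [[0, 8, 0], [0, 0, 0]], [[0, 8, 0], [0, 0, 0]], [[0, 8, 0], [0, 0, 0]], [[0, 8, 0], [0, 0, 0]]]}}

```text
t: 24.98
ee_pos: [627.2, 22.6, 215.9]
orientation: [0.002, 3.142, -0.0]
ft_force: [-0.0, -0.2, -1.0]
width: 23.0
grasp_force: 30.0
```

```bash
python3 - <<'E'
from h import *
o=ctrl.get_obs();print(np.round(o["ee_pos"],1),o["width"],o["ft_force"],o["grasp_force"])
rim("wrist",(627,24),o["ee_pos"][2]-5.8,R=40,fig="w9",tol=3); rim("scene",(627,24),o["ee_pos"][2]-7,R=40,tol=5,fig="s9")
E
```

```text
[627.2  22.6 215.9] 22.965174382102134 [-0.01852577 -0.2495054  -1.02413226] 29.999737786129117
wrist [628.1  22.3] r 29.0 z 210.8 n 3618
scene [624.9  22.6] r 29.9 z 210.6 n 303
```

View pics/w9.png

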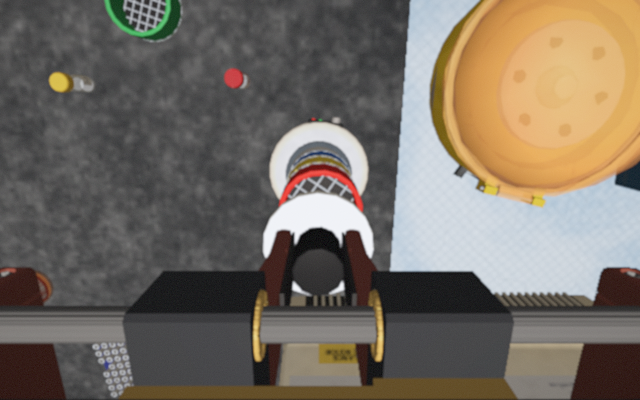

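The lid hangs level at px (318,240), right above the red sieve. I'll lower it.

>>> {"op": "servo_tool", "data": {"deltas": [[[0, 1, 15], [0, 0, 0]], [[0, 1, 28], [0, 0, 0]], [[0, 1, 37], [0, 0, 0]], [[0, 1, 40], [0, 0, 0]], [[0, 1, 41], [0, 0, 0]]]}}

```text
t: 25.5
ee_pos: [626.5, 24.8, 173.6]
orientation: [-0.0, -3.139, 0.0]
ft_force: [0.5, 0.1, -0.3]
width: 23.6
grasp_force: 30.0
```

>>> {"op": "servo_tool", "data": {"deltas": [[[0, 0, 0], [0, 0, 0]], [[0, 0, 2], [0, 0, 0]], [[0, 0, 4], [0, 0, 0]], [[0, 0, 6], [0, 0, 0]], [[0, 0, 8], [0, 0, 0]]]}}

```text
t: 25.92
ee_pos: [627.3, 25.1, 167.0]
orientation: [-0.0, 3.141, -0.0]
ft_force: [-0.4, -0.3, -1.4]
width: 23.3
grasp_force: 30.0
```

>>> {"op": "servo_tool", "data": {"deltas": [[[0, 0, 1], [0, 0, 0]], [[0, 0, 2], [0, 0, 0]], [[0, 0, 2], [0, 0, 0]], [[0, 0, 2], [0, 0, 0]]]}}

```text
t: 26.25
ee_pos: [627.1, 25.1, 164.9]
orientation: [0.0, -3.142, 0.0]
ft_force: [-0.3, 0.2, 0.4]
width: 23.4
grasp_force: 30.0
```

>>> {"op": "servo_tool", "data": {"deltas": [[[0, 0, 0.7], [0, 0, 0]], [[0, 0, 1.4], [0, 0, 0]], [[0, 0, 2], [0, 0, 0]], [[0, 0, 2], [0, 0, 0]]]}}

```text
t: 26.58
ee_pos: [627.4, 25.1, 163.7]
orientation: [-0.0, 3.141, 0.0]
ft_force: [-1.6, -0.1, 6.2]
width: 23.4
grasp_force: 30.0
```

Contact at 163.7 mm, where 163.8 was expected, so the lid is seated. I'll let go and back off.

>>> {"op": "servo_tool", "data": {"deltas": [[[0, 0, -0.5], [0, 0, 0]], [[0, 0, -0.5], [0, 0, 0]], [[0, 0, -0.5], [0, 0, 0]], [[0, 0, -0.5], [0, 0, 0]], [[0, 0, -0.5], [0, 0, 0]]], "grip": -1}}

```text
t: 27.0
ee_pos: [627.1, 25.1, 163.2]
orientation: [0.0, -3.141, -0.0]
ft_force: [-0.3, 0.5, 0.0]
width: 52.9
grasp_force: 0.0
```

>>> {"op": "servo_tool", "data": {"deltas": [[[0, 0, 0], [0, 0, 0]], [[0, 0, 0], [0, 0, 0]], [[0, 0, 0], [0, 0, 0]], [[0, 0, 0], [0, 0, 0]], [[0, 0, 0], [0, 0, 0]]]}}

```text
t: 27.42
ee_pos: [627.1, 25.1, 163.3]
orientation: [0.0, -3.142, -0.0]
ft_force: [-0.4, 0.4, -0.4]
width: 86.0
grasp_force: 0.0
```

>>> {"op": "servo_tool", "data": {"deltas": [[[0, 0, -8], [0, 0, 0]], [[0, 0, -30], [0, 0, 0]], [[0, 0, -60], [0, 0, 0]], [[0, 0, -80], [0, 0, 0]], [[0, 0, -80], [0, 0, 0]]]}}

```text
t: 27.83
ee_pos: [629.9, 25.1, 249.0]
orientation: [-0.0, 3.133, 0.0]
ft_force: [0.9, -0.1, 0.5]
width: 87.9
grasp_force: 0.0
```

>>> {"op": "servo_tool", "data": {"deltas": [[[0, 0, 0], [0, 0, 0]], [[30, -20, 0], [0, 0, 0]], [[60, -40, 0], [0, 0, 0]], [[90, -60, 0], [0, 0, 0]], [[100, -65, 0], [0, 0, 0]]]}}

```text
t: 28.25
ee_pos: [522.3, -41.5, 241.6]
orientation: [-0.001, -3.136, 0.0]
ft_force: [0.0, -0.1, 0.1]
width: 88.3
grasp_force: 0.0
```

```bash
python3 - <<'E'
from h import *
rim("wrist",(627,24),158,R=40,tol=3); rim("wrist",(627,24),187,R=25,tol=3)
rim("top",(627,24),158,R=40,tol=5); rim("top",(627,24),187,R=25,tol=4)
for c,z in [((470,-135),39),((534,-54),46),((537,-213),46)]: rim("scene",c,z,R=35,tol=5,fig="s10")
E
```

```text
wrist [627.8  24.7] r 29.2 z 158.5 n 621
wrist [628.4  24.7] r 11.9 z 187.6 n 553
top few 0
top few 0
scene [ 469.3 -134.1] r 30.3 z 37.9 n 187
scene [531.4 -53.7] r 9.4 z 45.2 n 44
scene [ 537.1 -210.7] r 8.7 z 45.0 n 29
```

View pics/s10.png

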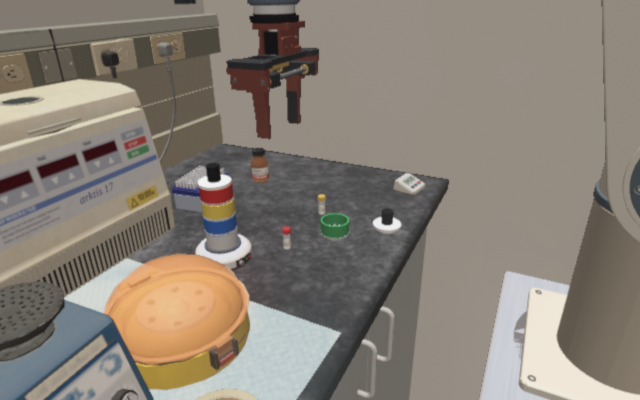

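The stack stands straight at px (217,215), with blue, yellow, red and then the lid. The lid flange is at 158 mm and the knob top at 187 mm, both as expected. The green sieve, the vials and the second lid haven't moved, and the arm is clear of everything.

```bash
python3 -c "
from h import *
print(close_job())"
```

```text
the job is handed in; nothing more can be done
None
```

The stack is assembled on the pan (blue, yellow, red, then the far lid), each part measured at its seated height, and it stands free; the green sieve and both vials were left in place, and the job was handed in at about 29 s of the 96 s allowed.

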